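# Take the film spool off the leaning spindle

## Robot

A 6-joint arm with a two-finger parallel gripper is mounted at the origin on the work surface. World frame = base frame: x ahead of the robot, y to its left, z up, the work surface at z = 0. Lengths are in mm, angles in rad, forces in N, time in s.
With the tool pointing down it reaches from about 275 to 875 mm from the base axis. Payload 12.5 kg.
Tool frame: the origin (TCP) lies on the centre line of the jaws, within the pads' length; the fingertips stand 17 mm ahead of it and the grasp point (between the pads) lies 2 mm behind it; z points along the fingers, y is the line along which they close (so a half turn about z gives the same grasp; the last joint's range is limited). The gripper opens to 85 mm and grips with 20 to 120 N. Pads are 22 mm wide; open, the fingers measure 114 mm over their backs; the gripper's body (76 mm by 85 mm) begins 54 mm behind the grasp point. The pads swing forward as they close: fully open they stand 13 mm farther back than shut.
Start: joints at [-1.419, 0.351, 1.652, -0, 1.139, -0.085], TCP at [129.047, -534.632, 248.29] pointing down, gripper open.
Joint ranges: [-2.75, 2.75], [-0.79, 2.1], [0.01, 2.65], [-1.57, 4.71], [0.07, 3.14], [-2.87, 2.87]. Speed limits (rad/s): [2.22, 2.22, 2.79, 3.14, 3.14, 3.14].

## Interface

Orientations are given as [roll, pitch, yaw] about the fixed x, y, z axes, in that order (R = Rz(yaw) Ry(pitch) Rx(roll)).
In Python, from workcell import sense, camera, camera_info, job_done gives the robot as it stands.
- The arm moves only by the tool move_arm, never from a script. Its argument "steps" is one flat list of numbers, 7 for each row, row after row: the gripper's target within -1 to 1 (fully open at 1, half-way at 0, shut at -1), then the shift along the tool's x, y, z in mm, then the turn, a rotation vector about the tool's x, y, z in rad. In form: [jaw, x, y, z, ax, ay, az, jaw, x, y, z, ax, ay, az, ...]. A call has 1 to 20 rows; each row shifts and turns the commanded pose from where the row before left it, along the tool's axes as they then stand; what a row does not reach is not made up. A row lasts 1/8 s, in which the tool goes at most 62.5 mm and 10.7 degrees, less where a joint would pass 70% of its speed; a pose out of reach is approached as far as the arm can. A call is refused whole if a number of a shift passes 62.5 or a number of a turn 0.188, either way. A call with a gripper value outside its range is refused whole. The fingers move at their own pace and stop on an object; "grip_force" is the grip in N (left out, the last holds). Time passes only in rows, so rows that do not move let the fingers close. It gives the time, the measured TCP pose, the force, the opening and the grip force at its end, in the units of the state.
- sense(): the state, without advancing time (a new reading comes with each control period).
- camera(name): name is "side" or "top" or "wrist"; returns the picture (384x512x3 uint8, red, green, blue); there is no depth.
- camera_info(name): a dict with "fx", "fy", "cx", "cy" (pixels), "distortion" ([k1, k2, p1, p2, k3] as OpenCV has them; the pictures are not rectified), "rvec" (rotation vector, rad) and "tvec" (3), from world to camera coordinates, as OpenCV has them; the wrist camera has in their place "mount" (4x4, takes a point from camera to tool coordinates, whose origin is the TCP and whose axes are the flange's). Camera axes: x right, y down, z forward; pixel columns grow to the right and rows downward; lengths in mm; the calibration is good to about 2 mm. A picture is of the moment at which its call begins: read the wrist's pose just before it. camera_info takes no time and is no camera call.
- job_done(): hands the job in; it is judged then, once.
The state is a dict: "time": time; "joint_pos": joint angles; "joint_vel": joint speeds; "joint_efforts": joint torques, N m; "position": TCP position; "ee_rot": TCP orientation; "contact_force": force on the tool from outside, world axes, zero at the start; "moment": the same for the moment, N m; "grip_width": finger opening in mm; "finger_force": force on a finger pad.
Only numpy, scipy, OpenCV 4.12 (cv2) and the standard library are available. Lean on these libraries where they do the work, as an engineer would, in place of code of your own. Each camera call takes 0.05 s, during which the arm holds its last target. There are 200 camera calls.

## Task

Take the wound film spool off the leaning spindle of the bench stand: first wind the stand's crank anticlockwise (seen from above) a little over one full turn, to its end stop, which swings the keeper bar clear, then slide the spool off along the spindle. Set it down gently (do not drop it) standing upright on its wide flange, neck up, flat in the shallow aluminium tray, let go, and leave the crank wound and everything else on the bench where it is.

Things in the scene. Friction and masses are not known exactly. Their poses are not given: they have to be found in the camera images.
- stand: fixed bench stand: white base plate 210 x 300 x 15 mm, grey gear case (65 mm high, x +50 to +125 mm) along its far side. Origin on the table, x away from the robot at yaw 0, y towards the crank; base spans x -80 to +130, y -150 to +150 mm. The spindle rises at (0, -90) mm, the crank column (radius 22 mm) at (+40, +90) mm.
- spindle: fixed steel spindle, 20 mm thick, leaning 30 degrees from vertical towards the stand's -x. Origin at the centre of the top of its round black seat (96 mm across, 55 mm above the table); z runs up the spindle (tip at z = 92 mm), y is level, x points uphill. A fixed 20 mm post parallel to it at x = +75 mm carries the keeper bar at z = 96 to 108 mm.
- keeper_tip (a point): free end of the steel keeper bar (85 mm long, 16 mm wide, 8 mm thick) that pivots on the post. At the start it lies across the spindle's end, 12 mm above the spool's neck, so that the spool cannot come off; winding the crank swings it 102 degrees aside, away from the crank, to stand along the spindle's -y direction at x = +75 mm.
- crank (a joint): angle of the crank in rad about a vertical axis, growing anticlockwise seen from above. Starts near 0 (0 to 0.5), end stop at 6.9; at 0 the crank arm points along the stand's -x. The keeper turns 0.26 rad per rad, so it is fully aside only near the end stop. It turns easily (about 1 N at the handle) and stays where it is left.
- crank_axis (a point): point on the crank's vertical axis at gripping height (143 mm above the table).
- crank_grip (a point): centre of the crank's upright black handle: a cylinder 22 mm thick and 38 mm tall (122 to 160 mm above the table), 45 mm from the axis, free to spin, so the tool need not turn with the crank.
- spool: wound film spool, 85 mm tall, 0.15 to 0.3 kg: two grey flanges 90 mm across (0 to 5 and 50 to 55 mm up) with wound pale film 76 mm across between, and on top a grey neck 40 mm across and 30 mm tall (55 to 85 mm up) to grip it by. Bore 25 mm right through. Origin at the centre of its underside, z along its axis to the neck; it starts on the spindle.
- tray: shallow square aluminium tray, fixed, 145 x 145 mm, walls 25 mm high and 4 mm thick. Origin at the centre of its underside. It stands left or right of the stand.
- tray_in (a point): centre of the tray's inner floor, 137 x 137 mm.
- tip_rack: bystander: closed grey box of pipette tips 85 x 125 x 62 mm, on the other side of the stand from the tray. Origin under its centre.
- reagent: bystander: amber bottle 72 mm across, 125 mm tall. Origin under its centre.
- jar: bystander: glass jar 70 mm across, 85 mm tall. Origin under its centre.
- tape_roll: bystander: flat paper tape roll 84 mm across, 25 mm tall, lying on the table. Origin under its centre.
- petri_dish: bystander: petri dish 92 mm across, 16 mm tall. Origin under its centre.
- mouse: bystander: black computer mouse 105 x 60 x 32 mm. Origin under its centre.
Not all that is in view belongs to the job. Several things look just like the tray: the one meant starts farthest to the robot's left.

How it is judged (in metres and radians):
On the way, in this order (a step that is already met when the one before it is completed fails the run):
1. the crank is wound round to its end stop (past 6.4 rad) with the spool still on the spindle (value of joint crank above 6.4 rad and z of spool in the frame of spindle below 0.03 m), for 0.1 s.
2. the spool has been drawn off past the spindle's tip, held by the gripper (z of spool in the frame of spindle above 0.092 m and contact force between spool and the fingers above 0.5 N), for 0.1 s.
At the end, for the whole second after the job is handed in: The spool stands flat on the tray's inner floor (underside within 4 mm of it, origin within 40 mm of the tray's centre in x and y), neck up, within 0.08 rad of upright, released and at rest; the crank is still wound past 6.2 rad (x of spool in the frame of tray_in between -0.04 and 0.04 m and y of spool in the frame of tray_in between -0.04 and 0.04 m and linear speed of spool below 0.02 m/s and angular speed of spool below 0.2 rad/s and angle between spool's own z axis and vertical below 0.08 rad and z of spool in the frame of tray_in between -0.004 and 0.004 m and value of joint crank above 6.2 rad); the robot touches nothing.
It fails at once if the spool is let go or dropped while clear of the spindle and more than 15 mm above the tray's floor level (contact force between spool and the fingers below 0.05 N and z of spool in the frame of tray_in above 0.015 m and (z of spool in the frame of spindle above 0.1 m or distance between spool and spindle above 0.13 m)).
It fails at once if a bystander (tip box, bottle, jar, tape roll, petri dish or mouse) is moved more than 30 mm (distance of any of tip_rack, reagent, jar, tape_roll, petri_dish, mouse from where it was at the start of the episode above 0.03 m).
It also fails if it takes over 64 s, if anything falls off the work surface, if the arm or the gripper's body presses on something with over 40 N, if the wrist force passes 120 N, or if a joint passes its speed limit or range.

## Working session

There is one attempt and no reset: what is moved stays moved. The work goes in short steps, Python scripts to look and compute and a tool call to move; the robot and the scene stay as the last step left them, time stands still between calls to the robot, and variables do not carry over. Pictures are saved under pics/ and viewed, at most 10 in all, crops included, and the job is handed in when it is done.

Besides the shell and the picture viewer there is one more tool, called after "Emit:" as name(argument=value, ...) on one line, values as JSON. move_arm: Moves the arm, as the interface text tells. Its arguments: {"type":"object","properties":{"steps":{"type":"array"},"grip_force":{"type":"number"}},"required":["steps"]}

```bash
mkdir -p pics; ls; python3 - <<'E'
from workcell import *
import cv2,numpy as np
s=sense();print(s)
for n in("side","top","wrist"):
    i=camera(n);cv2.imwrite(f"pics/{n}0.png",i[:,:,::-1]);print(n,camera_info(n))
E
```

```text
pics
{'time': 0.0, 'joint_pos': array([-1.41860102e+00,  3.51226309e-01,  1.65243025e+00,  1.75404758e-06,
        1.13910472e+00, -8.46183735e-02]), 'joint_vel': array([ 4.12205256e-04,  1.68792236e-03, -1.54136450e-03, -3.30700220e-04,
        6.94497124e-05, -5.85205322e-04]), 'joint_efforts': array([-5.22880691e-04, -5.06109202e+01, -2.91408420e+01, -5.52320250e-05,
        4.66888421e-03, -4.43125634e-05]), 'position': array([ 129.00106161, -534.3337188 ,  247.76150826]), 'ee_rot': array([-3.14042835e+00, -1.00355586e-04,  2.36812890e-01]), 'contact_force': array([-0.64563249,  0.28730939,  0.83664466]), 'moment': array([ 0.03150095,  0.01606661, -0.0162012 ]), 'finger_force': 0.0, 'grip_width': 85.2192692971624}
side {'fx': 491.1734709782893, 'fy': 491.1734709782893, 'cx': 263.65611014634953, 'cy': 191.09748178809562, 'distortion': array([-0.10543063,  0.        ,  0.        ,  0.        ,  0.        ]), 'rvec': array([ 0.41753742, -2.57102335,  1.50706755]), 'tvec': array([ 455.59021751,  187.89720675, 1420.26601484])}
top {'fx': 484.0945564476067, 'fy': 484.0945564476067, 'cx': 253.2511182069004, 'cy': 191.89079810195378, 'distortion': array([-0.17348489,  0.        ,  0.        ,  0.        ,  0.        ]), 'rvec': array([ 2.12121417, -2.13817585,  0.19659972]), 'tvec': array([ -47.95653474,  505.96074372, 1702.63771957])}
wrist {'fx': 317.8864943797161, 'fy': 317.8864943797161, 'cx': 255.51836420943818, 'cy': 188.18604960234, 'distortion': array([-0.08872391,  0.        ,  0.        ,  0.        ,  0.        ]), 'mount': array([[ 3.32802107e-04, -9.62940215e-01, -2.69714721e-01,
         6.87683851e+01],
       [ 9.99999931e-01,  3.65166184e-04, -6.98186573e-05,
         2.02887654e+00],
       [ 1.65721888e-04, -2.69714679e-01,  9.62940270e-01,
        -1.26492524e+02],
       [ 0.00000000e+00,  0.00000000e+00,  0.00000000e+00,
         1.00000000e+00]])}
```

View pics/top0.png

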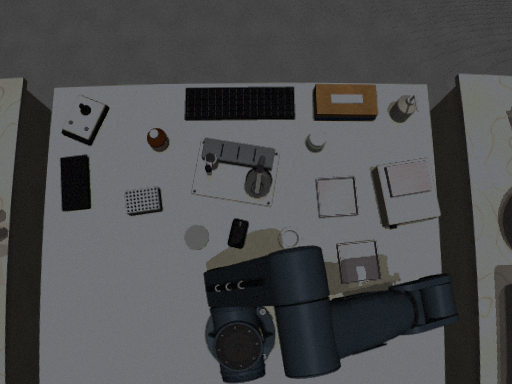

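View pics/side0.png

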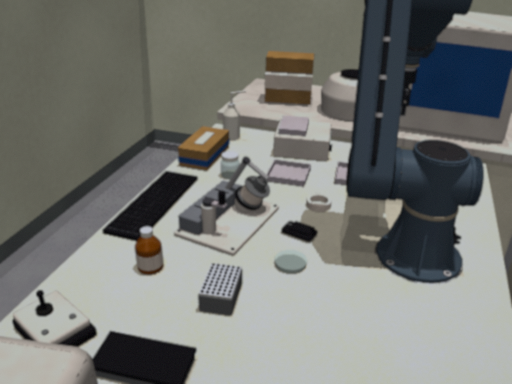

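Top view: the stand is at about (235,172), with the crank at (210,165) and the spool at (260,180). Lookalikes for the tray are the squares at (337,197) and (358,262). The one at (337,197) is farther left and on the opposite side from the tip box (143,200), so I choose that one. Next, a close crop and the geometry.

```bash
cat > h.py <<'E'
from workcell import *
import cv2,numpy as np
from scipy.spatial.transform import Rotation as R
def cam(n,s=None):
    c=camera_info(n);K=np.array([[c['fx'],0,c['cx']],[0,c['fy'],c['cy']],[0,0,1]])
    if n!='wrist':
        Rm=cv2.Rodrigues(c['rvec'])[0];t=c['tvec']
    else:
        s=s or sense();T=np.eye(4);T[:3,:3]=R.from_euler('xyz',s['ee_rot']).as_matrix();T[:3,3]=s['position']
        M=np.linalg.inv(T@c['mount']);Rm=M[:3,:3];t=M[:3,3]
    return K,c['distortion'],Rm,t
def ray(C,uv):
    K,d,Rm,t=C;p=cv2.undistortPoints(np.array([[uv]],float),K,d)[0,0]
    return -Rm.T@t, Rm.T@np.array([p[0],p[1],1])
def onz(C,uv,z):
    o,v=ray(C,uv);return o+v*(z-o[2])/v[2]
def tri(C1,a,C2,b):
    o1,v1=ray(C1,a);o2,v2=ray(C2,b)
    k=np.linalg.lstsq(np.c_[v1,-v2],o2-o1,rcond=None)[0]
    p,q=o1+k[0]*v1,o2+k[1]*v2
    return (p+q)/2,np.linalg.norm(p-q)
def proj(C,P):
    K,d,Rm,t=C;return cv2.projectPoints(np.atleast_2d(np.array(P,float)),cv2.Rodrigues(Rm)[0],np.array(t),K,d)[0][:,0]
E
python3 - <<'E'
from h import *
i=cv2.imread("pics/top0.png");c=i[125:285,180:380]
c=cv2.convertScaleAbs(cv2.resize(c,None,fx=3.7,fy=3.7,interpolation=cv2.INTER_CUBIC),alpha=1.3)
cv2.imwrite("pics/top0c.png",c)
T=cam("top")
for n,uv,z in[("A",(204,138),15),("B",(279,155),15),("C",(274,207),15),("D",(192,192),15),("tray",(337,197),25),("tray2",(358,262),25)]:print(n,onz(T,uv,z).round(0))
E
```

```text
A [719. 132.  15.]
B [ 650. -149.   15.]
C [ 454. -128.   15.]
D [512. 173.  15.]
tray [ 488. -359.   25.]
tray2 [ 249. -428.   25.]
```

View pics/top0c.png

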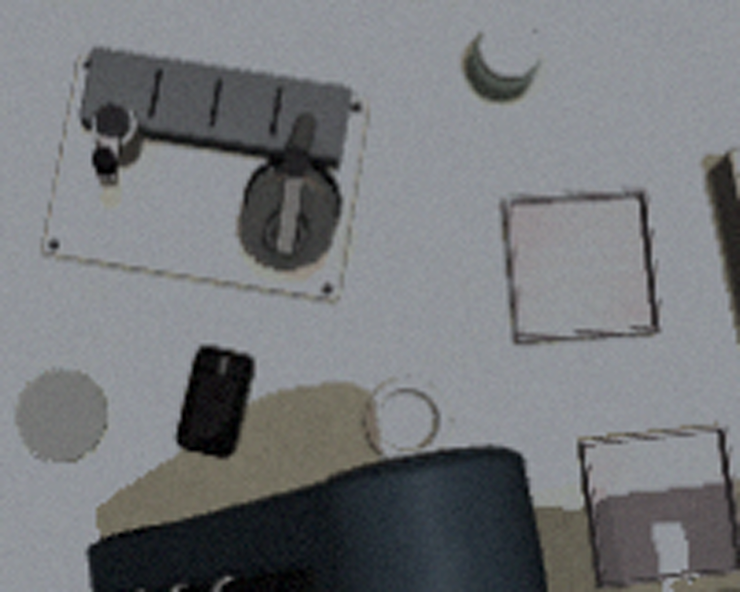

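The crop shows the base plate corners at about (82,47), (368,108), (336,301) and (42,252). The crank handle is at (105,160), the spool at (290,215) with the keeper across it, and the chosen tray has corners (503,200), (645,192), (658,332) and (516,342).

```bash
python3 - <<'E'
from h import *
T=cam("top")
def full(p):return ((p[0]+.5)/3.7-.5+180,(p[1]+.5)/3.7-.5+125)
def fit(px,z,loc):
    W=np.array([onz(T,full(p),z)[:2] for p in px]);L=np.array(loc,float)
    a,b=L-L.mean(0),W-W.mean(0)
    th=np.arctan2((a[:,0]*b[:,1]-a[:,1]*b[:,0]).sum(),(a*b).sum());c,s=np.cos(th),np.sin(th)
    t=W.mean(0)-np.array([[c,-s],[s,c]])@L.mean(0)
    print("t",t.round(1),"yaw",th.round(4),"res",(W-(L@np.array([[c,s],[-s,c]])+t)).round(1).tolist());return th,t
th,t=fit([(82,47),(368,108),(336,301),(42,252)],15,[(130,150),(130,-150),(-80,-150),(-80,150)])
fit([(503,200),(645,192),(658,332),(516,342)],25,[(72,72),(72,-72),(-72,-72),(-72,72)])
S=R.from_euler('z',th).as_matrix();o=np.r_[t,0]
print("crank axis",o+S@[40,90,143],"seat",o+S@[0,-90,55], "axis dir",S@[-.5,0,np.sqrt(.75)])
g=onz(T,full((105,158)),160);print("handle top",g, "rel in stand",S.T@(g-(o+S@[40,90,160])))
print("axis top px pred",proj(T,o+S@[40,90,115]),full((113,122)))
for n,p,z in[("mouse",(215,400),32),("tape",(403,420),25)]:print(n,onz(T,full(p),z))
# check in side: handle projected
print(proj(cam("side"),[g,o+S@[40,90,143], o+S@[0,-90,55]+85*(S@[-.5,0,np.sqrt(.75)])]))
E
```

```text
t [561.5  17.9] yaw -0.1921 res [[3.7, -0.4], [-5.6, 4.2], [3.9, -0.6], [-2.0, -3.2]]
t [ 489.7 -357.9] yaw 0.0542 res [[-0.7, -0.1], [-1.1, -0.1], [1.2, 1.0], [0.6, -0.8]]
crank axis [617.95159115  98.62704638 143.        ] seat [544.31923144 -70.42405715  55.        ] axis dir [-0.49080137  0.09546736  0.8660254 ]
handle top [571.03057545 102.1063019  160.        ] rel in stand [-46.72210808  -5.54360442   0.        ]
axis top px pred [[210.25452846 157.25696484]] (210.17567567567568, 157.6081081081081)
mouse [359.42109118   4.84639987  32.        ]
tape [ 338.98327174 -177.85872943   25.        ]
[[223.22719601 190.67044426]
 [208.70398456 192.47421622]
 [263.26368995 178.85408643]]
```

Emit:
move_arm(steps=[1, 38, -31.5, -12.5, 0, 0, 0, 1, 38, -31.5, -12.5, 0, 0, 0, 1, 38, -31.5, -12.5, 0, 0, 0, 1, 38, -31.5, -12.5, 0, 0, 0, 1, 38, -31.5, -12.5, 0, 0, 0, 1, 38, -31.5, -12.5, 0, 0, 0, 1, 38, -31.5, -12.5, 0, 0, 0, 1, 38, -31.5, -12.5, 0, 0, 0, 1, 38, -31.5, -12.5, 0, 0, 0, 1, 38, -31.5, -12.5, 0, 0, 0, 1, 38, -31.5, -12.5, 0, 0, 0, 1, 38, -31.5, -12.5, 0, 0, 0, 1, 38, -31.5, -12.5, 0, 0, 0, 1, 38, -31.5, -12.5, 0, 0, 0, 1, 0, 0, 0, 0, 0, 0.143, 1, 0, 0, 0, 0, 0, 0.143, 1, 0, 0, 0, 0, 0, 0.143, 1, 0, 0, 0, 0, 0, 0])

```text
time: 2.4
position: [542.7, 18.9, 423.1]
ee_rot: [3.142, 0.0, -0.191]
contact_force: [-0.0, -0.2, -0.2]
grip_width: 85.6
finger_force: 0.0
```

```bash
python3 - <<'E'
from h import *
s=sense();i=camera("wrist")[:,:,::-1].copy();np.save("s1.npy",s,allow_pickle=True);cv2.imwrite("pics/w1.png",i)
j=cv2.convertScaleAbs(cv2.resize(i,(768,576),interpolation=cv2.INTER_CUBIC),alpha=1.3);cv2.imwrite("pics/w1b.png",j)
print(s['time'],s['position'],s['ee_rot'],s['joint_pos'])
E
```

```text
2.4 [542.70419095  18.88530822 423.07515791] [ 3.14154402e+00  4.49199030e-04 -1.91205725e-01] [-5.09574128e-02  2.19381141e-01  1.40328898e+00  1.46579135e-05
  1.51937412e+00  1.71104387e+00]
```

View pics/w1b.png

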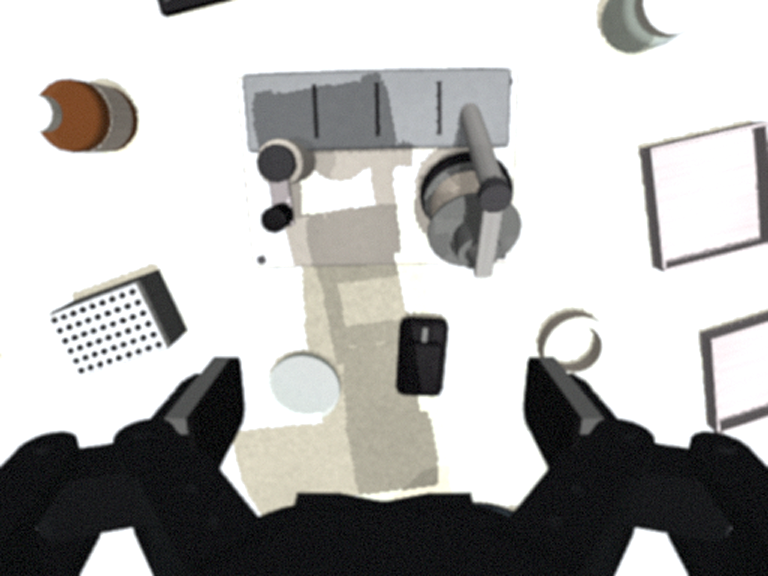

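The wrist view (scaled 1.5x) shows the handle top at (278,216), the column cap at (278,161), the post cap at (492,193), the spool neck at about (465,245), gear case corners at (244,75), (510,69), (507,148) and (248,150), and the tray on the right at (705,195).

```bash
python3 - <<'E'
from h import *
s=np.load("s1.npy",allow_pickle=True).item();W=cam("wrist",s);T=cam("top")
f=lambda p:((p[0]+.5)/1.5-.5,(p[1]+.5)/1.5-.5)
full=lambda p:((p[0]+.5)/3.7-.5+180,(p[1]+.5)/3.7-.5+125)
th=-.1921;S=R.from_euler('z',th).as_matrix();o=np.r_[561.5,17.9,0]
loc=lambda P:(S.T@(P-o)).round(1)
for p in[(244,75),(510,69),(507,148),(248,150)]:print("case",loc(onz(W,f(p),65)))
print("screw",loc(onz(W,f((262,260)),15)))
print("handle",loc(onz(W,f((278,216)),160)),onz(W,f((278,216)),160))
print("cap",[ (x.round(1)) for x in tri(W,f((278,161)),T,full((113,122)))], loc(tri(W,f((278,161)),T,full((113,122)))[0]))
post=np.array([75*.866-54,-90,55+37.5+93.5]);print("post",loc(onz(W,f((492,193)),186)),post)
tip=tri(W,f((484,268)),T,full((288,245)));print("keeper tip",loc(tip[0]),tip[1])
m=cv2.cvtColor(cv2.imread("pics/w1.png"),cv2.COLOR_BGR2GRAY)
dark=(m<45).astype(np.uint8)
n,l,st,c=cv2.connectedComponentsWithStats(dark)
for k in range(1,n):
    if 60<st[k,4]<3000 and 150<c[k][0]<360 and c[k][1]<200:print(st[k],(c[k]*1.5).round(1))
E
```

```text
case [122.3 130.2  65. ]
case [ 127.9 -125.4   65. ]
case [  53.5 -126.5   65. ]
case [ 51.4 130.3  65. ]
screw [-72.1 136.1  15. ]
handle [ -1.7  82.4 160. ] [575.5831854   99.13047018 160.        ]
cap [array([619.4, 100.1, 105. ]), np.float64(0.7)] [ 41.2  91.7 105. ]
post [ 19.5 -86.4 186. ] [ 10.95 -90.   186.  ]
keeper tip [-51.5 -95.1 134.8] 0.8578842007114006
[281 102  34  36 242] [444.3 168. ]
[317 110  24  23 106] [493.4 183.1]
[175 136  20  18 254] [277.1 216.7]
```

Emit:
move_arm(steps=[1, 8.3, -42.5, 0, 0, 0, 0, 1, 8.3, -42.5, 0, 0, 0, 0, 1, 0, 0, 60, 0, 0, 0, 1, 0, 0, 60, 0, 0, 0, 1, 0, 0, 60, 0, 0, 0, 1, 0, 0, 55, 0, 0, 0, 1, 0, 0, 30, 0, 0, 0, 1, 0, 0, 12, 0, 0, 0, 1, 0, 0, 0, 0, 0, 0, -1, 0, 0, 0, 0, 0, 0, -1, 0, 0, 0, 0, 0, 0, -1, 0, 0, 0, 0, 0, 0, -1, 0, 0, 0, 0, 0, 0, -1, 0, 0, 0, 0, 0, 0], grip_force=30)

```text
time: 4.2
position: [575.6, 99.2, 146.9]
ee_rot: [-3.141, -0.001, -0.192]
contact_force: [-0.7, 1.2, 6.0]
grip_width: 21.1
finger_force: 30.7
```

```bash
python3 - <<'E'
from h import *
s=sense();print(s['position'],s['ee_rot'],s['contact_force'],s['grip_width'],s['finger_force'])
ax=np.array([619.5,99.8]);p=s['position'][:2]-ax
a0=np.arctan2(p[1],p[0])%(2*np.pi);r0=np.hypot(*p);print(a0,r0)
yaw=s['ee_rot'][2];n=17;A=6.5
th=a0+np.linspace(0,A,n+1);r=np.r_[np.linspace(r0,45,4),np.full(n-3,45.)]
P=ax+np.c_[r*np.cos(th),r*np.sin(th)]
d=np.diff(P,axis=0);X=d@[np.cos(yaw),np.sin(yaw)];Y=d@[np.sin(yaw),-np.cos(yaw)]
print([(round(x,1),round(y,1)) for x,y in zip(X,Y)])
E
```

```text
[575.57012594  99.23733391 146.86444121] [-3.14122759e+00 -8.98675151e-04 -1.92119369e-01] [-0.74010466  1.20090456  6.0433515 ] 21.102566752573935 30.7427179813385
3.1544002323113474 43.933477303707065
[(np.float64(6.1), np.float64(15.6)), (np.float64(11.6), np.float64(12.3)), (np.float64(15.5), np.float64(7.1)), (np.float64(17.1), np.float64(0.5)), (np.float64(16.0), np.float64(-5.9)), (np.float64(12.7), np.float64(-11.5)), (np.float64(7.5), np.float64(-15.4)), (np.float64(1.2), np.float64(-17.1)), (np.float64(-5.3), np.float64(-16.3)), (np.float64(-11.0), np.float64(-13.1)), (np.float64(-15.1), np.float64(-8.1)), (np.float64(-17.0), np.float64(-1.9)), (np.float64(-16.5), np.float64(4.6)), (np.float64(-13.6), np.float64(10.4)), (np.float64(-8.7), np.float64(14.7)), (np.float64(-2.6), np.float64(16.9)), (np.float64(3.9), np.float64(16.6))]
```

Handle gripped. I wind the first half, then check the force.

Emit:
move_arm(steps=[-1, 6.1, 15.6, 0, 0, 0, 0, -1, 11.6, 12.3, 0, 0, 0, 0, -1, 15.5, 7.1, 0, 0, 0, 0, -1, 17.1, 0.5, 0, 0, 0, 0, -1, 16, -5.9, 0, 0, 0, 0, -1, 12.7, -11.5, 0, 0, 0, 0, -1, 7.5, -15.4, 0, 0, 0, 0, -1, 1.2, -17.1, 0, 0, 0, 0, -1, 0, 0, 0, 0, 0, 0])

```text
time: 5.32
position: [665.3, 97.3, 147.0]
ee_rot: [-3.141, -0.003, -0.191]
contact_force: [4.5, 0.4, 4.6]
grip_width: 20.9
finger_force: 31.5
```

Emit:
move_arm(steps=[-1, -5.3, -16.3, 0, 0, 0, 0, -1, -11, -13.1, 0, 0, 0, 0, -1, -15.1, -8.1, 0, 0, 0, 0, -1, -17, -1.9, 0, 0, 0, 0, -1, -16.5, 4.6, 0, 0, 0, 0, -1, -13.6, 10.4, 0, 0, 0, 0, -1, -8.7, 14.7, 0, 0, 0, 0, -1, -2.6, 16.9, 0, 0, 0, 0, -1, 3.9, 16.6, 0, 0, 0, 0, -1, 0, 0, 0, 0, 0, 0])

```text
time: 6.58
position: [577.0, 88.5, 146.9]
ee_rot: [-3.14, -0.004, -0.194]
contact_force: [7.7, 1.4, 1.6]
grip_width: 20.9
finger_force: 31.0
```

```bash
python3 - <<'E'
from h import *
s=sense();print(s['position'],s['contact_force'],s['moment']);p=s['position'][:2]-[619.5,99.8]
print(np.arctan2(p[1],p[0])+np.pi, np.hypot(*p),"crank~",np.arctan2(p[1],p[0])+np.pi+2*np.pi+.18)
E
```

```text
[576.9932928   88.45245382 146.86674815] [7.70079182 1.36043366 1.62297545] [ 0.20056395 -1.26688328 -0.0292352 ]
0.26087525622237706 43.995306130066965 crank~ 6.724060563401963
```

Emit:
move_arm(steps=[-1, 2, 3.5, 0, 0, 0, 0, -1, 2, 3.5, 0, 0, 0, 0, -1, 0.8, 1.2, 0, 0, 0, 0, -1, 0, 0, 0, 0, 0, 0])

```text
time: 7.08
position: [579.8, 81.2, 146.9]
ee_rot: [-3.139, -0.003, -0.193]
contact_force: [6.4, 7.8, 2.8]
grip_width: 21.0
finger_force: 31.2
```

Emit:
move_arm(steps=[-0.3, 0, 0, 0, 0, 0, 0, 1, 0, 0, 0, 0, 0, 0, 1, 0, 0, 0, 0, 0, 0, 1, 0, 0, 0, 0, 0, 0, 1, 0, 0, -25, 0, 0, 0, 1, 0, 0, -60, 0, 0, 0, 1, 0, 0, -60, 0, 0, 0, 1, -34, 39, 4, 0, 0, 0, 1, -34, 39, 4, 0, 0, 0, 1, -34, 39, 4, 0, 0, 0, 1, -34, 39, 4, 0, 0, 0, 1, 0, 0, 0, 0, 0.174, 0, 1, 0, 0, 0, 0, 0.174, 0, 1, 0, 0, 0, 0, 0.174, 0, 1, 0, 0, 0, 0, 0, 0])

```text
time: 8.95
position: [413.5, -46.2, 274.7]
ee_rot: [-3.142, -0.521, -0.192]
contact_force: [-0.1, -0.4, -0.5]
grip_width: 85.8
finger_force: 0.0
```

```bash
python3 - <<'E'
from h import *
s=sense();i=camera("wrist")[:,:,::-1].copy();np.save("s2.npy",s,allow_pickle=True);cv2.imwrite("pics/w2.png",i)
cv2.imwrite("pics/w2b.png",cv2.convertScaleAbs(cv2.resize(i,(768,576),interpolation=cv2.INTER_CUBIC),alpha=0.8))
print(s['time'],s['position'],s['ee_rot'],s['joint_pos'])
E
```

```text
8.95 [413.52655842 -46.24510832 274.74097429] [-3.1415895  -0.52060591 -0.19230035] [-0.23655892 -0.147012    2.23250983  0.04308864  0.53631948  1.49535024]
```

View pics/w2b.png

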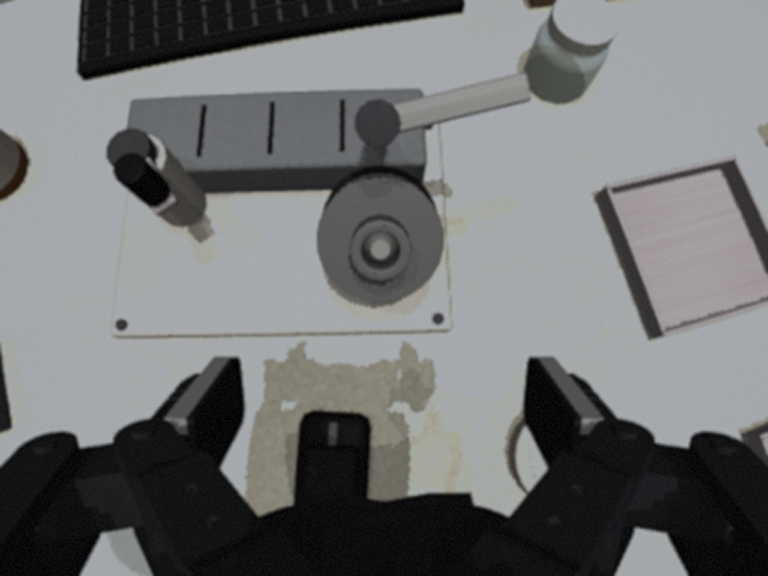

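The keeper is aside. The upper flange centre is at (381,238), the neck top at (380,249), the spindle tip at (380,247), the post cap at (378,123) and the base front corners at (113,336) and (450,329).

```bash
python3 - <<'E'
from h import *
s=np.load("s2.npy",allow_pickle=True).item();W=cam("wrist",s)
f=lambda p:((p[0]+.5)/1.5-.5,(p[1]+.5)/1.5-.5)
bl,br=onz(W,f((113,336)),15),onz(W,f((450,329)),15);d=bl-br
print("front corners",bl,br,np.linalg.norm(d),"yaw",np.arctan2(-d[0],d[1]))
c=[onz(W,f(p),65) for p in[(131,190),(421,186)]] ;
for yaw in(-.1921,-.18):
    S=R.from_euler('z',yaw).as_matrix();o=(bl+br)/2-S@[-80,0,0];o[2]=0
    a=S@[-.5,0,.75**.5]; seat=o+S@[0,-90,55];print("stand",o,"seat",seat,"axis",a)
    Rt=R.from_euler('xyz',s['ee_rot']).as_matrix()
    for n,p,z in[("tip",(380,247),92),("neck",(380,249),85),("flange",(381,238),55)]:
        oo,v=ray(W,f(p));k=((seat+z*a-oo)@a)/(v@a);P=oo+k*v
        Sp=np.c_[S@[.75**.5,0,.5],S@[0,1,0],a]
        print(n,P.round(1),"in spindle",(Sp.T@(P-seat)).round(1),"in tool",(Rt.T@(P-s['position'])).round(1))
    print("pred px",proj(W,[seat+92*a,seat+55*a])*1.5, "post",proj(W,seat+Sp@[75,0,108])*1.5)
    print("flange r", (proj(W,[seat+55*a+Sp@[0,45,0],seat+55*a-Sp@[0,45,0]])*1.5).round(1).tolist())
E
```

```text
front corners [509.17362274 174.8897822   15.        ] [ 460.36596234 -114.82303938   15.        ] 293.79534833306377 yaw -0.1669018890928323
stand [563.29822985  14.75971654   0.        ] seat [546.11536812 -73.58477544  55.        ] axis [-0.49080273  0.09546034  0.8660254 ]
tip [504.1 -63.3 136.3] in spindle [ 3.2  2.1 92. ] in tool [ 11.1  -0.6 166. ]
neck [505.2 -63.4 128.9] in spindle [ 0.5  2.2 85. ] in tool [  8.4  -0.7 173. ]
flange [521.2 -67.  103.7] in spindle [ 2.1  1.7 55. ] in tool [ 1.00e+01 -2.00e-01  2.03e+02]
pred px [[383.14801768 251.83386725]
 [383.16745027 240.66836929]] post [[383.14141491 125.68819636]]
flange r [[318.9, 240.7], [447.4, 240.7]]
stand [563.47728796  15.71100554   0.        ] seat [547.36462636 -72.83492681  55.        ] axis [-0.49192185  0.08951479  0.8660254 ]
tip [504.3 -63.3 135.8] in spindle [ 2.2  1.7 92. ] in tool [ 11.   -0.6 166.5]
neck [505.4 -63.5 128.3] in spindle [-0.5  1.7 85. ] in tool [  8.3  -0.7 173.5]
flange [521.4 -67.1 103.2] in spindle [ 1.  1. 55.] in tool [ 9.900e+00 -2.000e-01  2.035e+02]
pred px [[382.47950433 250.1765564 ]
 [382.25062067 239.20011811]] post [[381.14718271 123.99040152]]
flange r [[318.0, 240.0], [446.4, 238.5]]
```

Emit:
move_arm(steps=[1, 9.5, -0.6, 0, 0.006, 0.003, -0.01, 1, 0, 0, 50, 0, 0, 0, 1, 0, 0, 50, 0, 0, 0, 1, 0, 0, 45, 0, 0, 0, 1, 0, 0, 25, 0, 0, 0, 1, 0, 0, 10, 0, 0, 0, 1, 0, 0, 0, 0, 0, 0], grip_force=70)

```text
time: 9.88
position: [512.6, -63.8, 124.1]
ee_rot: [-3.141, -0.524, -0.181]
contact_force: [-0.0, -0.9, 0.4]
grip_width: 85.7
finger_force: 0.0
```

```bash
python3 - <<'E'
from h import *
s=sense();i=camera("wrist")[:,:,::-1].copy()
cv2.imwrite("pics/w3.png",cv2.resize(i,(640,480)))
print(s['time'],s['position'],s['ee_rot'],s['contact_force'])
S=R.from_euler('z',-.18).as_matrix();seat=np.array([547.4,-72.8,55]);Sp=np.c_[S@[.75**.5,0,.5],S@[0,1,0],S@[-.5,0,.75**.5]]
print(Sp.T@(s['position']-seat))
E
```

```text
9.875 [512.64994925 -63.75462871 124.12009743] [-3.14101467 -0.52398219 -0.18052589] [-0.00795501 -0.87773929  0.36161666]
[ 3.5494048   2.67794473 77.7637639 ]
```

View pics/w3.png

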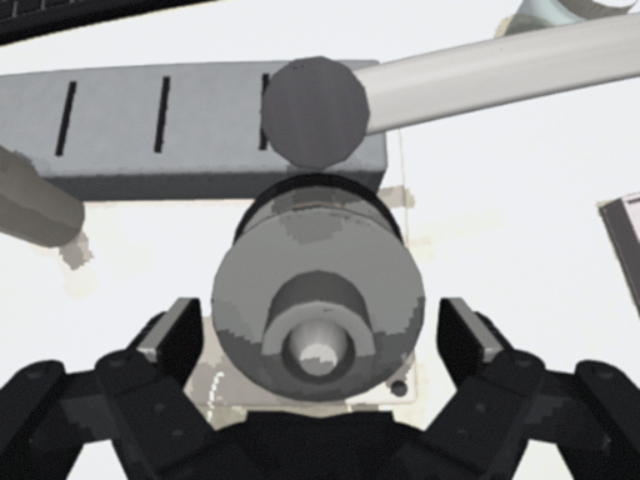

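Neck rim centre is at about (318,338) in the 640x480 picture, flange centre (318,300), with the pads at 202 and 440, so the neck is centred between them. I check the tool x offset.

```bash
python3 - <<'E'
from h import *
s=sense();W=cam("wrist",s);Rt=R.from_euler('xyz',s['ee_rot']).as_matrix()
for q in[(0,0,-7),(0,0,-10),(0,0,23),(5,0,-7)]:print(q,proj(W,s['position']+Rt@np.array(q))*1.25)
for p,z in[((318,338),-7),((318,300),23),((318,338),-4)]:
    o,v=ray(W,(p[0]/1.25,p[1]/1.25));o=Rt.T@(o-s['position']);v=Rt.T@v;print(p,(o+v*(z-o[2])/v[2]).round(1))
print((proj(W,[s['position']+Rt@np.array([-3,20,-7.]),s['position']+Rt@np.array([-3,-20,-7.])])*1.25).round())
E
```

```text
(0, 0, -7) [[314.54062748 339.63346978]]
(0, 0, -10) [[314.43393643 344.33824646]]
(0, 0, 23) [[315.40672555 301.54712001]]
(5, 0, -7) [[314.48757177 326.41309202]]
(318, 338) [ 0.6  1.2 -7. ]
(318, 300) [ 0.7  1.1 23. ]
(318, 338) [-1.1  1.2 -4. ]
[[373. 347.]
 [256. 347.]]
```

Emit:
move_arm(steps=[1, 0.5, 1, 4, 0, 0, 0, 1, 0, 0, 0, 0, 0, 0, -1, 0, 0, 0, 0, 0, 0, -1, 0, 0, 0, 0, 0, 0, -1, 0, 0, 0, 0, 0, 0, -1, 0, 0, 0, 0, 0, 0, -1, 0, 0, 0, 0, 0, 0], grip_force=70)

```text
time: 10.8
position: [514.1, -64.7, 121.5]
ee_rot: [-3.141, -0.525, -0.18]
contact_force: [-6.2, 5.4, 11.1]
grip_width: 38.4
finger_force: 68.5
```

Emit:
move_arm(steps=[-1, 0, 0, -8, 0, 0, 0, -1, 0, 0, -8, 0, 0, 0, -1, 0, 0, 0, 0, 0, 0])

```text
time: 11.18
position: [506.3, -63.7, 135.6]
ee_rot: [-3.141, -0.526, -0.181]
contact_force: [2.1, 1.3, 0.6]
grip_width: 38.6
finger_force: 71.3
```

Emit:
move_arm(steps=[-1, 0, 0, -12, 0, 0, 0, -1, 0, 0, -15, 0, 0, 0, -1, 0, 0, -15, 0, 0, 0, -1, 0, 0, -15, 0, 0, 0, -1, 0, 0, -15, 0, 0, 0, -1, 0, 0, -15, 0, 0, 0, -1, 0, 0, -15, 0, 0, 0, -1, 0, 0, -12, 0, 0, 0, -1, 0, 0, 0, 0, 0, 0])

```text
time: 12.3
position: [450.0, -53.5, 234.0]
ee_rot: [-3.141, -0.526, -0.181]
contact_force: [-0.7, 0.1, -2.2]
grip_width: 38.3
finger_force: 71.9
```

```bash
python3 - <<'E'
from h import *
s=sense();i=camera("side");print(s['time'],s['position'],s['contact_force'],s['grip_width'],s['joint_pos'])
w=camera("wrist");a=cv2.resize(i[100:260,160:340],(540,480));b=cv2.resize(w,(640,480))[:,190:450]
cv2.imwrite("pics/s4.png",np.hstack([a,b])[:,:,::-1])
E
```

```text
12.3 [449.97787787 -53.46587687 233.95126971] [-0.70768468  0.07550532 -2.23834516] 38.267819517629334 [-0.23658432  0.0043548   2.21725839  0.07318574  0.39593172  1.45492392]
```

View pics/s4.png

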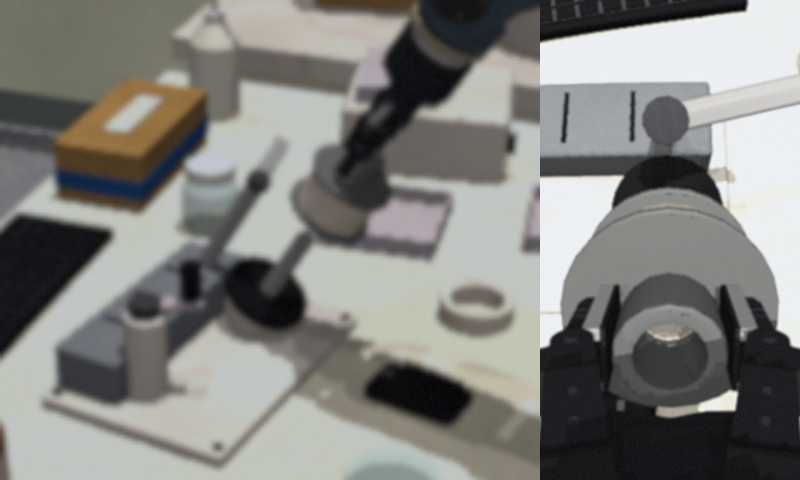

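Spool is held clear of the spindle: side inset shows the tip free at (305,240), spool at (345,190). Next, turn it upright and carry it over the tray.

Emit:
move_arm(steps=[-1, 0, 0, -15, 0, 0, 0, -1, 0, 0, -20, 0, 0, 0, -1, 0, 0, 0, 0, -0.13, 0, -1, 0, 0, 0, 0, -0.14, 0, -1, 0, 0, 0, 0, -0.13, 0, -1, 0, 0, 0, 0, -0.126, 0, -1, 8, 20, 0, 0, 0, 0, -1, 14, 36.5, 0, 0, 0, 0, -1, 14, 36.5, 0, 0, 0, 0, -1, 14, 36.5, 0, 0, 0, 0, -1, 14, 36.5, 0, 0, 0, 0, -1, 14, 36.5, 0, 0, 0, 0, -1, 14, 36.5, 0, 0, 0, 0, -1, 14, 36.5, 0, 0, 0, 0, -1, 6.5, 17, 0, 0, 0, 0, -1, 0, 0, 0, 0, 0, 0])

```text
time: 14.4
position: [491.0, -358.6, 262.7]
ee_rot: [-3.141, 0.002, -0.181]
contact_force: [-1.0, 0.5, -2.4]
grip_width: 38.2
finger_force: 71.9
```

```bash
python3 - <<'E'
from h import *
s=sense();np.save("s5.npy",s,allow_pickle=True);i=camera("side");print(s['time'],s['position'],s['ee_rot'],s['contact_force'],s['grip_width'])
w=camera("wrist");a=cv2.resize(i[90:230,220:370],(480,448));b=cv2.resize(w,(512,384));b=cv2.copyMakeBorder(b,0,64,0,0,0)
o=np.hstack([a[:, 96:384],b]);cv2.imwrite("pics/s5.png",o[:,:,::-1]);print(o.shape)
print(proj(cam("side"),[489.7,-357.9,3]),proj(cam("side"),s['position']))
E
```

```text
14.4 [ 490.98969064 -358.63305866  262.66516384] [-3.14064473e+00  2.01226519e-03 -1.81458394e-01] [-0.95478575  0.48203657 -2.38211056] 38.20101995505769
(448, 800, 3)
[[289.5767462  174.18456556]] [[293.0268227  108.26266451]]
```

View pics/s5.png

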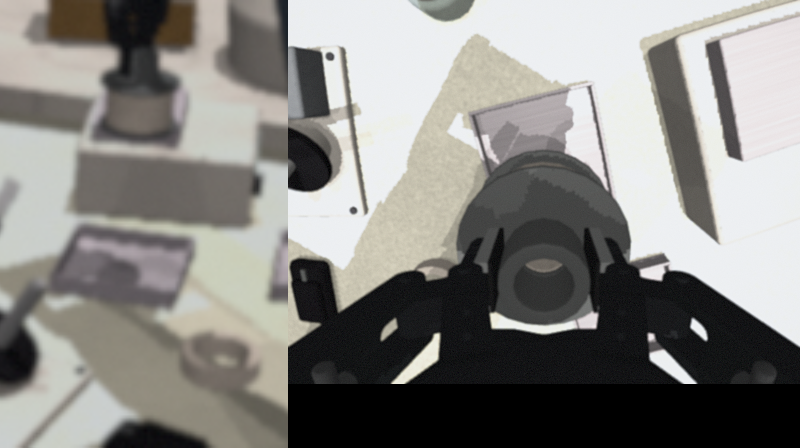

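The side inset shows the spool upright above the tray (tray at about (120,270)). The wrist view shows it still squarely gripped over the tray. Lowering.

Emit:
move_arm(steps=[-1, 0, 0, 35, 0, 0, 0, -1, 0, 0, 45, 0, 0, 0, -1, 0, 0, 40, 0, 0, 0, -1, 0, 0, 25, 0, 0, 0, -1, 0, 0, 12, 0, 0, 0, -1, 0, 0, 8, 0, 0, 0, -1, 0, 0, 4, 0, 0, 0, -1, 0, 0, 0, 0, 0, 0])

```text
time: 15.5
position: [491.1, -358.3, 95.1]
ee_rot: [3.141, 0.0, -0.181]
contact_force: [-0.0, 0.2, -2.3]
grip_width: 38.7
finger_force: 71.9
```

Emit:
move_arm(steps=[-1, 0, 0, 2, 0, 0, 0, -1, 0, 0, 2, 0, 0, 0, -1, 0, 0, 0, 0, 0, 0])

```text
time: 15.88
position: [490.8, -358.2, 90.6]
ee_rot: [-3.141, 0.001, -0.181]
contact_force: [0.2, 0.4, -2.7]
grip_width: 38.3
finger_force: 71.9
```

Emit:
move_arm(steps=[-1, 0, 0, 2, 0, 0, 0, -1, 0, 0, 1.5, 0, 0, 0, -1, 0, 0, 0, 0, 0, 0])

```text
time: 16.25
position: [490.8, -358.1, 87.0]
ee_rot: [-3.141, 0.001, -0.181]
contact_force: [-0.5, -0.6, -2.0]
grip_width: 38.3
finger_force: 71.9
```

Emit:
move_arm(steps=[-1, 0, 0, 1.5, 0, 0, 0, -1, 0, 0, 0, 0, 0, 0])

```text
time: 16.5
position: [490.8, -358.1, 85.5]
ee_rot: [-3.141, 0.001, -0.181]
contact_force: [-0.2, -0.1, -2.0]
grip_width: 38.3
finger_force: 71.9
```

Emit:
move_arm(steps=[-1, 0, 0, 1.5, 0, 0, 0, -1, 0, 0, 0, 0, 0, 0])

```text
time: 16.75
position: [490.8, -358.1, 84.1]
ee_rot: [-3.141, 0.001, -0.181]
contact_force: [-0.6, 0.2, -2.4]
grip_width: 38.3
finger_force: 71.9
```

Emit:
move_arm(steps=[-1, 0, 0, 1.5, 0, 0, 0, -1, 0, 0, 0, 0, 0, 0])

```text
time: 17.0
position: [490.8, -358.1, 82.5]
ee_rot: [-3.141, 0.001, -0.18]
contact_force: [0.0, 0.1, -2.1]
grip_width: 38.5
finger_force: 71.9
```

Emit:
move_arm(steps=[-1, 0, 0, 1.5, 0, 0, 0, -1, 0, 0, 0, 0, 0, 0])

```text
time: 17.25
position: [490.8, -358.1, 81.0]
ee_rot: [-3.141, 0.001, -0.181]
contact_force: [0.6, 0.6, -2.6]
grip_width: 38.1
finger_force: 71.9
```

Emit:
move_arm(steps=[-1, 0, 0, 1, 0, 0, 0, -1, 0, 0, 0, 0, 0, 0])

```text
time: 17.5
position: [490.8, -358.2, 80.1]
ee_rot: [-3.141, 0.001, -0.181]
contact_force: [-0.3, 0.6, -2.6]
grip_width: 38.3
finger_force: 71.9
```

Emit:
move_arm(steps=[-1, 0, 0, 1, 0, 0, 0, -1, 0, 0, 0, 0, 0, 0])

```text
time: 17.75
position: [490.9, -358.2, 79.1]
ee_rot: [-3.141, 0.001, -0.181]
contact_force: [-0.1, 0.2, -2.3]
grip_width: 38.2
finger_force: 71.9
```

Emit:
move_arm(steps=[-1, 0, 0, 1, 0, 0, 0, -1, 0, 0, 0, 0, 0, 0])

```text
time: 18.0
position: [490.9, -358.2, 78.6]
ee_rot: [-3.141, 0.001, -0.18]
contact_force: [-1.6, 3.0, 4.5]
grip_width: 38.7
finger_force: 72.4
```

Emit:
move_arm(steps=[-1, 0, 0, 1, 0, 0, 0, -1, 0, 0, 0, 0, 0, 0])

```text
time: 18.25
position: [490.9, -358.1, 78.5]
ee_rot: [-3.141, 0.001, -0.18]
contact_force: [-6.7, 6.1, 15.0]
grip_width: 38.8
finger_force: 73.5
```

Contact with the tray floor. I ease off slightly, open, and withdraw straight up.

Emit:
move_arm(steps=[-1, 0, 0, -0.8, 0, 0, 0, 0.3, 0, 0, 0, 0, 0, 0, 1, 0, 0, 0, 0, 0, 0, 1, 0, 0, 0, 0, 0, 0, 1, 0, 0, 0, 0, 0, 0, 1, 0, 0, 0, 0, 0, 0, 1, 0, 0, -10, 0, 0, 0, 1, 0, 0, -30, 0, 0, 0, 1, 0, 0, -60, 0, 0, 0, 1, 0, 0, -60, 0, 0, 0, 1, 0, 0, -50, 0, 0, 0, 1, 0, 0, 0, 0, 0, 0])

```text
time: 19.75
position: [492.1, -359.1, 293.0]
ee_rot: [3.138, -0.006, -0.181]
contact_force: [0.6, 0.8, -1.2]
grip_width: 85.3
finger_force: 0.0
```

```bash
python3 - <<'E'
from h import *
s=sense();W=cam("wrist",s);w=camera("wrist")[:,:,::-1].copy();i=camera("side")[:,:,::-1]
q=np.array([[1,1],[1,-1],[-1,-1],[-1,1]])*68.5
a=R.from_euler('z',.0542).as_matrix()
for p in proj(W,[[489.7,-357.9,0]+a@np.r_[k,3] for k in q]):cv2.circle(w,tuple(int(v) for v in p),2,(0,0,255),-1)
a=cv2.resize(i[110:260,160:340],(360,300));b=cv2.resize(w,(440,330));b=cv2.resize(w,(430,322));a=cv2.copyMakeBorder(a,0,22,0,0,0)
cv2.imwrite("pics/f.png",np.hstack([a,b]));cv2.imwrite("pics/wf.png",w);print(s['time'],s['position'],s['contact_force'],s['grip_width'])
P=np.array([490.9,-358.1,0]);print("pred flange/neck px in panel",proj(W,[P+[0,0,58],P+[0,0,88]])*430/512+[360,0])
E
```

```text
19.75 [ 492.09275624 -359.07559014  293.02687614] [ 0.64608336  0.78226429 -1.17264523] 85.33263711169703
pred flange/neck px in panel [[572.19539038 137.81224551]
 [572.07991453 142.31891599]]
```

View pics/f.png

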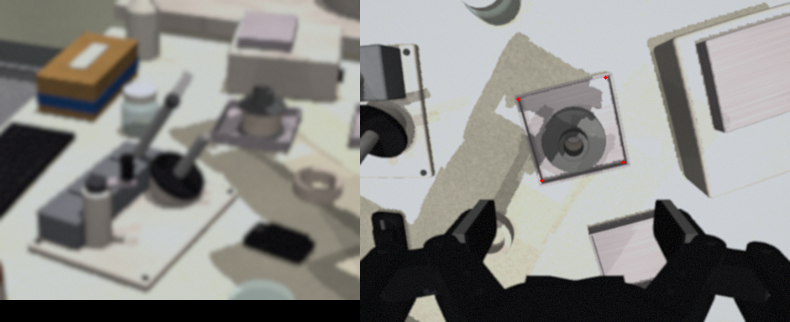

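The last picture shows the spool upright and flat in the tray: flange centre at (573,140), neck at (572,144), matching the prediction. The keeper is still aside and the gripper is clear.

```bash
python3 -c "
from workcell import *
print(job_done())"
```

```text
the job is handed in; nothing more can be done
None
```

I wound the crank to its end stop, slid the spool off the spindle and released it upright in the leftmost tray. The job is handed in at about 20 s of the 64 s; no verdict came back.

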